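# Slide the temperature logger along the guide rail into its reader pocket

### The job

Dock the blue temperature logger in its reader: first push it straight across the plate until it lies flat against the long guide rail, then push it along, keeping it against the rail, into the corner pocket until it is fully home, flush with both the rail and the end stop. Only push it with the fingers; never pick it up or tip it. Leave the bowl, the tub, the switch box and the tweezers alone, and end with the hand clear of everything.

Things in the scene. Friction and masses are not known exactly. Their poses are not given: they have to be found in the camera images.
- dock: Reader dock screwed to the board, at a new place and angle each time: grey plate 160 mm (its x) by 300 mm (its y), 6 mm thick, with aluminium walls 12 mm thick standing 16 mm above the plate. Origin at the centre of the plate's underside, on the board; z up. Guide rail along the +x side, end stop across its +y end, short lip facing the rail: together the corner pocket. The rest is flat and free.
- rail_end (a point): Open (-y) end of the guide rail's working face, at the plate's top: dock x = +50, y = -150, z = 6 mm. The working face is the plane x = +50 mm and runs from here along dock +y to the end stop; the rail's 12 mm lie beyond it. The end stop's inner face is at y = +120 mm, from x = -11 to +62 mm.
- lip_end (a point): Free end of the short lip on its inner face, at the plate's top: dock x = +1, y = +92, z = 6 mm. The lip runs from here to the end stop, its outer face at x = -11 mm. The pocket between lip and rail (yellow floor) is 49 mm wide, 28 mm deep and open to dock -y.
- logger: Blue flat square temperature logger, 45 x 45 mm and 20 mm tall, with a white label and black dot on top, about 70 g, lying loose and flat on the dock's plate, turned up to 35 degrees, its centre 6 to 10 cm from the rail's face and 12 to 20 cm short of home. Origin at the centre of its underside (6 mm above the board while on the plate); x and y square to its sides, z up.
- pocket_seat (a point): Where the logger's origin lies when it is fully home against rail and end stop: dock x = +27.5 mm, y = +97.5 mm, z = 6 mm (on the plate's top). Home, the logger's trailing 17 mm stick out of the pocket past the lip. Axes as the dock's.
- bowl: Small white ceramic bowl, 84 mm across, 38 mm high, loose on the board beyond the end stop. Origin at the centre of its underside.
- tub: Clear acrylic open tub, 110 x 90 mm, 55 mm high, loose on the board beyond the dock's -y end. Origin at the centre of its underside.
- switch_box: Black toggle switch box, 50 x 80 mm, 38 mm high (lever to 59 mm), loose on the board behind the rail. Origin at the centre of its underside.
- tweezers: Orange tweezers, 130 mm long (along their y), 24 mm across the spread tips, 10 mm high, lying loose on the board on the dock's -x side. Origin at the centre of their underside.
Mind the look-alikes: they are no part of the job. Of the things shaped like the logger, the blue one is meant.

How it is judged (in metres and radians):
On the way, in this order (a step that is already met when the one before it is completed fails the run):
1. the logger lies flat against the guide rail, at least 55 mm short of home (x of logger in the frame of dock above 0.0245 m and angle between the x axis of logger and the x axis of dock, either way round below 0.08 rad and y of logger in the frame of dock below 0.0425 m), for 0.1 s.
2. the logger has come along the rail to the mouth of the pocket (x of logger in the frame of dock above 0.0225 m and y of logger in the frame of dock above 0.065 m).
At the end, for the whole second after the job is handed in: The logger rests flat on the plate in the corner pocket, within 2.5 mm of the rail and 3 mm of the end stop, square to the rail within 0.07 rad, at rest (x of logger in the frame of dock between 0.025 and 0.03 m and y of logger in the frame of dock between 0.0945 and 0.1 m and angle between the x axis of logger and the x axis of dock, either way round below 0.07 rad and angle between logger's own z axis and vertical below 0.05 rad and z of logger in the frame of dock below 0.0085 m and linear speed of logger below 0.01 m/s); the robot touches nothing.
It fails at once if the logger was lifted or carried (more than 6 mm off the plate) (z of logger in the frame of dock above 0.012 m).
It fails at once if the logger was tipped (angle between logger's own z axis and vertical above 0.25 rad).
It fails at once if the logger was more than 5 mm off the rail in the last 55 mm before home (y of logger in the frame of dock above 0.0425 m and x of logger in the frame of dock below 0.0225 m).
It fails at once if the bowl, tub, switch box or tweezers were disturbed (moved over 15 mm) (distance of any of bowl, tub, switch_box, tweezers from where it was at the start of the episode above 0.015 m).
It also fails if it takes over 51 s, if anything falls off the work surface, if the arm or the gripper's body presses on something with over 40 N, if the wrist force passes 120 N, or if a joint passes its speed limit or range.

### The arm

A 6-joint arm with a two-finger parallel gripper is mounted at the origin on the work surface. World frame = base frame: x ahead of the robot, y to its left, z up, the work surface at z = 0. Lengths are in m, angles in degrees, forces in N, time in s.
With the tool pointing down it reaches from about 0.3 to 0.775 m from the base axis. Payload 14.6 kg.
Tool frame: the origin (TCP) lies on the centre line of the jaws, within the pads' length; the fingertips stand 25 mm ahead of it and the grasp point (between the pads) lies 6 mm ahead of it; z points along the fingers, y is the direction in which the jaws open and shut (so a half turn about z gives the same grasp; the last joint's range is limited). The gripper opens to 94 mm and grips with 3 to 60 N. Pads are 16 mm wide; open, the fingers measure 119 mm over their backs; the gripper's body (75 mm by 177 mm) begins 78 mm behind the grasp point.
Start: joints at [67.804, 17.183, 87.147, -0, 75.671, -3.816], TCP at [0.173, 0.522, 0.23] pointing down, gripper open.
Joint ranges: [-173.82, 173.82], [-45.26, 126.66], [13.44, 144.39], [-59.66, 239.66], [0, 175.72], [-146.38, 146.38]. Speed limits (degrees/s): [127.2, 127.2, 147.25, 180, 180, 180].

### API

Orientations are given as [roll, pitch, yaw] about the fixed x, y, z axes, in that order (R = Rz(yaw) Ry(pitch) Rx(roll)).
In Python, from workcell import robot gives the robot as it stands. The module is installed in compiled form; this text tells all that it offers.
- The arm moves only by the shell command python3 -m creep 'ROWS' [FORCE]. ROWS is JSON, a list of rows, each a list of 7 numbers: the opening, from 0 (shut) to 1 (fully open), then the shift along the tool's x, y, z in cm, then the turn, a rotation vector about the tool's x, y, z in degrees. In form: [[jaw, x, y, z, wx, wy, wz], ...]. A call has 1 to 12 rows; each row shifts and turns the commanded pose from where the row before left it, along the tool's axes as they then stand; what a row does not reach is not made up. A row lasts 1/8 s, in which the tool goes at most 62.5 mm and 10.7 degrees, less where a joint would pass 70% of its speed; a pose out of reach is approached as far as the arm can. A call with a gripper value outside its range is refused whole. The fingers move at their own pace and stop on an object; FORCE is the grip in N (left out, the last holds). Time passes only in rows, so rows that do not move let the fingers close. It gives the time, the measured TCP pose, the force and the opening at its end, in the units of the state.
- robot.sense(): the state, without advancing time (a new reading comes with each control period).
- robot.read_camera(name): name is "scene" or "side" or "wrist"; returns (picture, depth): 480x640x3 uint8, red, green, blue; 480x640 float32, m along the optical axis (not along the pixel's ray), 0 where there is no reading.
- robot.get_calibration(name): a dict with "fx", "fy", "cx", "cy" (pixels), "k1" (the pictures are not rectified: a ray, as slopes to the right and down, at radius r is drawn at 1 + k1 r^2 times it, then the intrinsics apply), "R" (3x3) and "t" (3): a world point X has camera coordinates R X + t. Camera axes: x right, y down, z forward; pixel columns grow to the right and rows downward; lengths in m; the calibration is good to about 2 mm. A picture is of the moment at which its call begins: read the wrist's pose just before it. get_calibration takes no time and is no camera call; for the wrist camera it gives the pose at the moment of the call.
- robot.job_done(): hands the job in, once; it reports no verdict.
The state is a dict: "time": time; "q": joint angles; "qd": joint speeds; "joint_efforts": joint torques, N m; "position": TCP position; "eef_rot": TCP orientation; "wrist_force": force on the tool from outside, world axes, zero at the start; "torque": the same for the moment, N m; "finger_gap": finger opening in m.
Only numpy, scipy, OpenCV 4.12 (cv2) and the standard library are available. Lean on these libraries where they do the work, as an engineer would, in place of code of your own. Each camera call takes 0.05 s, during which the arm holds its last target. There are 200 camera calls.

## Working session

There is one attempt and no reset: what is moved stays moved. The work goes in short steps, Python scripts to look and compute and a shell command to move; the robot and the scene stay as the last step left them, time stands still between calls to the robot, and variables do not carry over. Pictures are saved under pics/ and viewed, about 8 in all and at most 12, crops included, and the job is handed in when it is done.

```bash
mkdir -p pics
cat > h.py <<'E'
import numpy as np, cv2
from workcell import robot
def snap(name,fn):
    c=robot.get_calibration(name); im,d=robot.read_camera(name)
    cv2.imwrite('pics/%s.png'%fn,im[:,:,::-1]); np.savez('pics/%s.npz'%fn,im=im,d=d,**{k:np.array(v) for k,v in c.items()})
def ray(c,u,v):
    K=np.array([[c['fx'],0,c['cx']],[0,c['fy'],c['cy']],[0,0,1.]])
    p=cv2.undistortPoints(np.array([[[u,v]]],float),K,np.array([float(c['k1']),0,0,0]))[0,0]
    return np.array([p[0],p[1],1.])
def onz(c,u,v,z):
    R=np.array(c['R']);t=np.array(c['t']); o=-R.T@t; d=R.T@ray(c,u,v)
    return o+d*(z-o[2])/d[2]
E
python3 - <<'E'
from h import *
s=robot.sense(); print(s)
snap('scene','a'); snap('side','b')
for n in('scene','side','wrist'):
    c=robot.get_calibration(n); print(n,-np.array(c['R']).T@np.array(c['t']),c['fx'],c['k1'])
E
```

```text
{'time': 0.0, 'q': array([ 6.78031337e+01,  1.72148718e+01,  8.71794387e+01, -1.52110908e-03,
        7.56720407e+01, -3.81698023e+00]), 'qd': array([ 0.01656875, -0.04311258,  0.0204869 , -0.00449621,  0.04382659,
        0.02845078]), 'joint_efforts': array([ 8.45510949e-04, -5.31803906e+01, -3.52753866e+01,  7.08937598e-02,
        2.42470315e-02, -5.97136454e-05]), 'position': array([0.17335298, 0.52171738, 0.22989993]), 'eef_rot': array([-1.79933698e+02, -2.94688634e-03,  1.61620489e+02]), 'wrist_force': array([ 0.2709922 ,  0.31617686, -0.52879742]), 'torque': array([0.01049617, 0.02122639, 0.03650964]), 'finger_gap': 0.09388322952197875}
scene [ 1.19591095 -0.5099872   0.77890128] 601.420146245657 -0.023253372804208094
side [0.43278209 0.64762574 0.75617716] 549.8580855325142 -0.09842176467920706
wrist [0.10189057 0.54463644 0.38322573] 338.52291836498176 -0.014489249520277754
```

View pics/a.png

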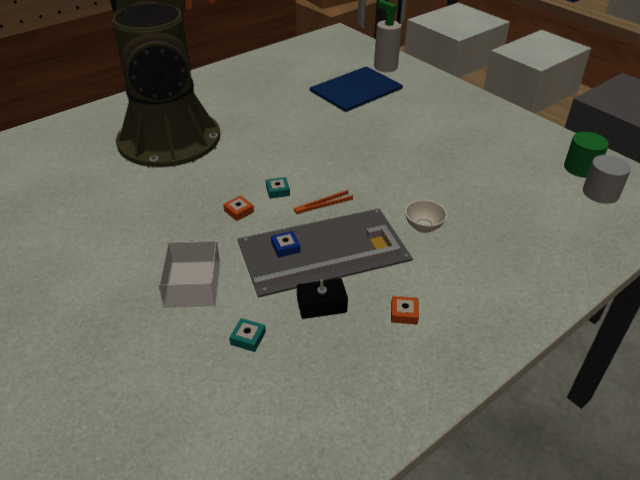

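View pics/b.png

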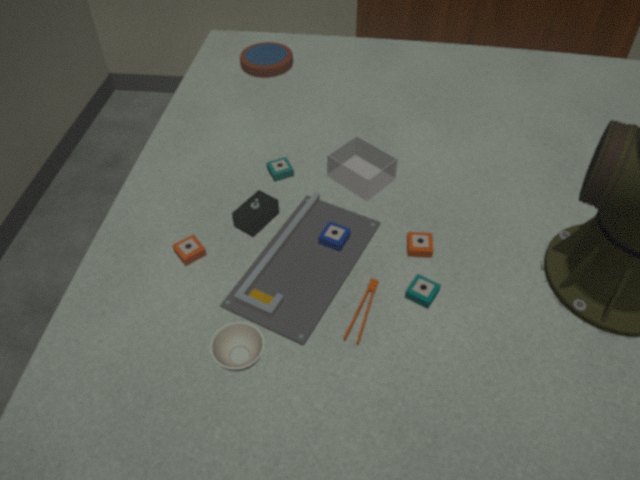

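Scene view: dock corners near (238,248), (378,210), (411,258), (260,290), with the blue logger at (286,242). Side view: logger at (335,235), pocket at (262,297). I'll enlarge both.

Run:
```python
from h import *
a=cv2.imread('pics/b.png')[185:350,210:390]; cv2.imwrite('pics/bc.png',cv2.resize(a,None,fx=3.6,fy=3.6,interpolation=cv2.INTER_CUBIC))
a=cv2.imread('pics/a.png')[200:300,230:420]; cv2.imwrite('pics/ac.png',cv2.resize(a,None,fx=4,fy=4,interpolation=cv2.INTER_CUBIC))
```

```text
(no output)
```

View pics/bc.png

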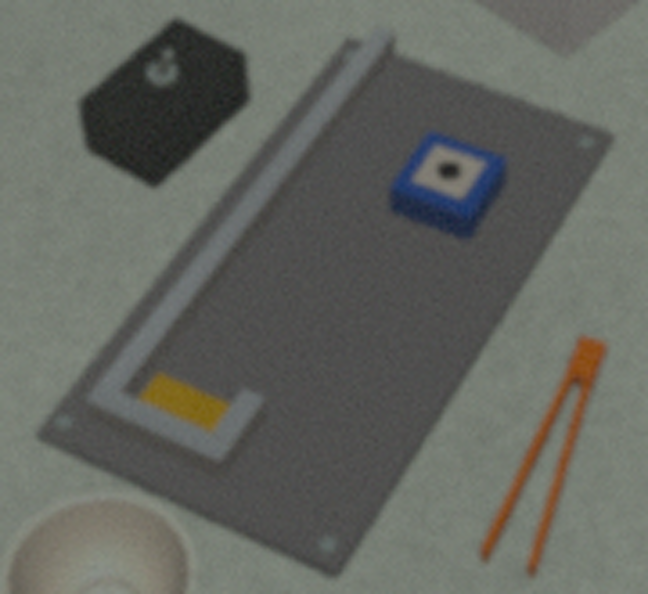

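View pics/ac.png

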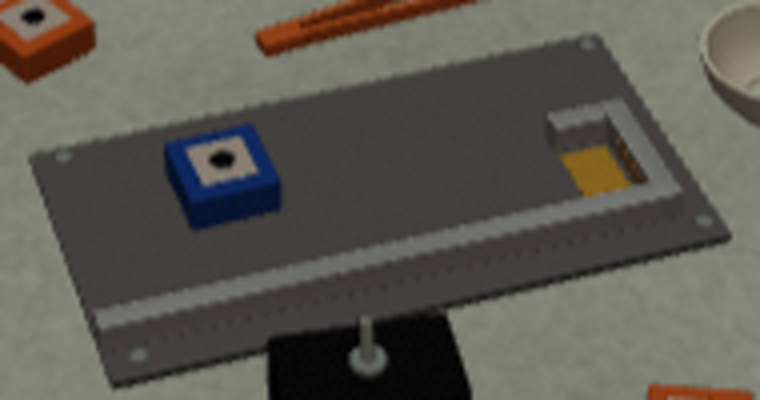

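```bash
cat > m.py <<'E'
from h import *
def fit(P,Q):
    p=np.array(P,float)[:,:2];q=np.array(Q)[:,:2];pm,qm=p.mean(0),q.mean(0);a=p-pm;b=q-qm
    th=np.arctan2((a[:,0]*b[:,1]-a[:,1]*b[:,0]).sum(),(a*b).sum())
    R=np.array([[np.cos(th),-np.sin(th)],[np.sin(th),np.cos(th)]]);t=qm-R@pm
    return R,t,np.degrees(th),np.linalg.norm(p@R.T+t-q,axis=1)*1e3
E
python3 - <<'E'
from m import *
B=np.load('pics/b.npz');A=np.load('pics/a.npz')
fb=lambda u,v,z:onz(B,(u+.5)/3.6-.5+210,(v+.5)/3.6-.5+185,z)
fa=lambda u,v,z:onz(A,(u+.5)/4-.5+230,(v+.5)/4-.5+200,z)
m=.001
D=[(-80,-150),(-80,150),(80,150),(80,-150)];D=np.array(D)*m
qb=[fb(u,v,.006) for u,v in[(610,135),(335,575),(40,435),(347,40)]]
qa=[fa(u,v,.006) for u,v in[(33,157),(600,37),(730,235),(112,382)]]
for n,P,Q in(('side',D,qb),('scene',D,qa),('both',np.r_[D,D],qb+qa)):
    R,t,th,e=fit(P,Q);print(n,t,th,e)
# rail end top inner: (50,-150), z22 ; pocket inner corner; stop corner
todock=lambda X:(R.T@(X[:2]-t))*1e3
L={}
for n,f,px in(('side',fb,[(432,132),(507,158),(470,212),(393,190)]),('scene',fa,[(165,143),(252,124),(280,182),(192,205)])):
    q=np.array([f(u,v,.026) for u,v in px]);d=np.array([todock(x) for x in q]);print(n,d.round(1),d.mean(0),q.mean(0))
    for i in range(4):
        e=d[(i+1)%4]-d[i];print(np.hypot(*e),np.degrees(np.arctan2(e[1],e[0])))
print('label dot',todock(fb(450,171,.026)),todock(fa(222,160,.026)))
print('wall tops',todock(fa(95,312,.022)),todock(fa(680,188,.022)),todock(fb(90,398,.022)),todock(fb(221,460,.022)))
s=robot.sense();print('tcp dock',todock(s['position']))
E
```

```text
side [0.54695492 0.03742233] -19.983217785153293 [2.13763591 1.64837867 2.72615053 1.98915564]
scene [0.54761697 0.03625768] -20.505130315562184 [2.08920267 1.88228007 2.3323949  1.67121413]
both [0.54728595 0.03684   ] -20.244369871963187 [2.31853283 0.63902232 3.27458089 2.51745429 1.91180345 3.03850196
 2.16497649 1.65279212]
side [[ -3.2 -90.3]
 [-45.  -91.7]
 [-44.7 -50.6]
 [ -4.4 -45.8]] [-24.33384661 -69.59412778] [ 0.50037402 -0.02003485  0.026     ]
41.80880465422652 -178.03602576147378
41.137260923750475 89.61072776109428
40.65556661590489 6.688118846547098
44.45267909106991 -88.54870684793431
scene [[-45.7 -90.6]
 [-45.8 -47.3]
 [ -1.9 -47.1]
 [  0.4 -90.5]] [-23.23770049 -68.87400209] [ 0.50165163 -0.01973851  0.026     ]
43.33093060847376 90.16678864307707
43.92611927823032 0.2731582511719252
43.40990423042046 -87.0705393319881
46.01838989619997 -179.76718779411618
label dot [-23.61501454 -70.42357516] [-25.33922148 -68.3843404 ]
wall tops [  49.81196677 -149.38343108] [ 57.45501341 130.68756527] [ 59.96690457 129.03342491] [-11.02292012 129.93625381]
tcp dock [-518.61583231  325.56256873]
```

```bash
python3 -m creep '[[0.2,0,0,0,0,0,1.87],[0.2,-4.1,-3.59,0,0,0,0],[0.2,-4.1,-3.59,0,0,0,0],[0.2,-4.1,-3.59,0,0,0,0],[0.2,-4.1,-3.59,0,0,0,0],[0.2,-4.1,-3.59,0,0,0,0],[0.2,-4.1,-3.59,0,0,0,0],[0.2,-4.1,-3.59,0,0,0,0],[0.2,-4.1,-3.59,0,0,0,0],[0.2,-4.1,-3.59,2,0,0,0],[0.2,-4.1,-3.59,4,0,0,0],[0.2,-4.1,-3.59,4,0,0,0]]'
cat > st.py <<'E'
from m import *
a=np.radians(-20.25);R=np.array([[np.cos(a),-np.sin(a)],[np.sin(a),np.cos(a)]]);t=np.array([.5473,.0368])
s=robot.sense();p=s['position']
print('dock mm',((p[:2]-t)@R*1e3).round(1),'z',(p[2]*1e3).round(1),'rot',s['eef_rot'].round(2),'F dock',(s['wrist_force'][:2]@R).round(1),s['wrist_force'][2].round(1),'gap',s['finger_gap'],'t',s['time'])
E
python3 -m creep '[[0.2,0,0,0,0,0,0],[0.2,0,0,0,0,0,0],[0.2,0,0,0,0,0,0]]'; python3 st.py
python3 - <<'E'
from h import *
snap('wrist','c')
E
```

```text
time: 1.6
position: [0.4566, 0.0008, 0.1356]
eef_rot: [180.0, 0.1, 159.7]
wrist_force: [0.9, 1.1, -0.6]
finger_gap: 0.0186
time: 1.98
position: [0.4561, 0.0035, 0.1375]
eef_rot: [180.0, 0.1, 159.8]
wrist_force: [-0.1, 0.2, 0.4]
finger_gap: 0.0189
dock mm [-74.  -62.9] z 137.5 rot [1.7997e+02 1.0000e-01 1.5980e+02] F dock [-0.2  0.1] 0.4 gap 0.01894830586295383 t 1.975
```

View pics/c.png

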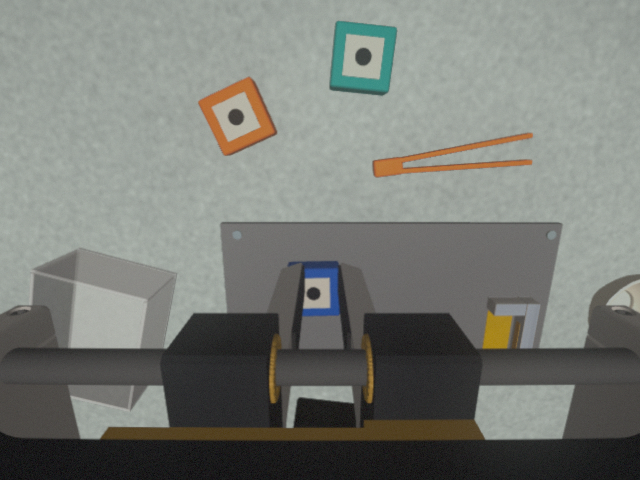

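The wrist view shows the plate's -x edge level, from (221,223) to (561,223). The blue logger is at about (315,290) between the fingers and nearly square. I'll use this to check the dock pose.

Run:
```python
from m import *
C=np.load('pics/c.npz')
a=np.radians(-20.25);R=np.array([[np.cos(a),-np.sin(a)],[np.sin(a),np.cos(a)]]);t=np.array([.5473,.0368])
f=lambda u,v,z:((onz(C,u,v,z)[:2]-t)@R*1e3).round(1)
print(f(221,223,.006),f(561,223,.006),'lip outer corner',f(487,299,.022),'stop corner',f(538,304,.022),'dot',f(314,294,.026),'log corner',f(288,262,.026),f(338,262,.026))
```

```text
[ -80.9 -150.4] [-81.3 145.1] lip outer corner [-17.   80.9] stop corner [-12.1 126.7] dot [-23.7 -69.7] log corner [-52.6 -91.2] [-52.6 -49.7]
```

```bash
python3 -m creep '[[0.2,0,-0.7,2,0,0,0],[0.2,0,0,3,0,0,0],[0.2,0,0,3,0,0,0],[0.2,0,0,2.1,0,0,0],[0.2,0,0,0,0,0,0],[0.2,0,0,0,0,0,0]]'; python3 st.py
```

```text
time: 2.78
position: [0.4541, -0.0037, 0.0366]
eef_rot: [180.0, 0.1, 159.8]
wrist_force: [-0.0, 0.4, -0.5]
finger_gap: 0.0187
dock mm [-73.4 -70.3] z 36.6 rot [1.7998e+02 9.0000e-02 1.5978e+02] F dock [-0.2  0.4] -0.5 gap 0.018689237889848272 t 2.775
```

```bash
python3 -m creep '[[0.2,-0.6,0,0,0,0,0],[0.2,-0.6,0,0,0,0,0],[0.2,-0.5,0,0,0,0,0],[0.2,-0.5,0,0,0,0,0],[0.2,-0.5,0,0,0,0,0],[0.2,-0.5,0,0,0,0,0],[0.2,-0.5,0,0,0,0,0],[0.2,-0.5,0,0,0,0,0],[0.2,-0.5,0,0,0,0,0],[0.2,-0.5,0,0,0,0,0],[0.2,-0.5,0,0,0,0,0],[0.2,-0.5,0,0,0,0,0]]'; python3 st.py
python3 -m creep '[[0.2,-0.2,0,0,0,0,0],[0.2,-0.2,0,0,0,0,0],[0.2,-0.2,0,0,0,0,0],[0.2,-0.1,0,0,0,0,0],[0.2,0,0,0,0,0,0],[0.2,0,0,0,0,0,0]]'; python3 st.py
```

```text
time: 4.28
position: [0.512, -0.0256, 0.0355]
eef_rot: [-180.0, -0.0, 159.8]
wrist_force: [-0.9, -0.2, 0.1]
finger_gap: 0.019
dock mm [-11.5 -70.8] z 35.5 rot [-180.     -0.    159.75] F dock [-0.7 -0.5] 0.1 gap 0.018955571903754957 t 4.275
time: 5.03
position: [0.5178, -0.0278, 0.0354]
eef_rot: [-180.0, -0.1, 159.8]
wrist_force: [-5.5, 2.5, 3.5]
finger_gap: 0.0193
dock mm [ -5.3 -70.8] z 35.4 rot [-1.7999e+02 -6.0000e-02  1.5975e+02] F dock [-6.1  0.5] 3.5 gap 0.019346463460054673 t 5.025
```

```bash
python3 -m creep '[[0.2,-0.05,0,0,0,0,0],[0.2,0,0,0,0,0,0],[0.2,0,0,0,0,0,0]]'; python3 st.py
python3 -m creep '[[0.2,0.3,0,0,0,0,0],[0.2,1,0,0,0,0,0],[0.2,2,0,0,0,0,0],[0.2,1,0,0,0,0,0],[0.2,0,0,-4,0,0,0],[0.2,0,0,-5,0,0,0],[0.2,0,0,0,0,0,0]]'; python3 st.py
python3 - <<'E'
from h import *
snap('scene','d');snap('side','e')
a=cv2.imread('pics/d.png')[200:300,230:420];a=cv2.resize(a,None,fx=3.4,fy=3.4,interpolation=cv2.INTER_CUBIC)
b=cv2.imread('pics/e.png')[185:315,210:400];b=cv2.resize(b,None,fx=3.4,fy=3.4,interpolation=cv2.INTER_CUBIC)
cv2.imwrite('pics/de.png',np.vstack([a,b])[:800])
print(a.shape,b.shape)
E
```

```text
time: 5.4
position: [0.5179, -0.0278, 0.0354]
eef_rot: [-180.0, -0.1, 159.8]
wrist_force: [-8.5, 1.9, 6.4]
finger_gap: 0.0185
dock mm [ -5.3 -70.8] z 35.4 rot [-1.7998e+02 -1.2000e-01  1.5975e+02] F dock [-8.6 -1.1] 6.4 gap 0.018487900742407117 t 5.4
time: 6.28
position: [0.48, -0.0133, 0.1288]
eef_rot: [179.9, 0.4, 159.8]
wrist_force: [-0.5, -0.2, 0.3]
finger_gap: 0.0185
dock mm [-45.8 -70.3] z 128.8 rot [179.91   0.37 159.75] F dock [-0.4 -0.4] 0.3 gap 0.01850746675834932 t 6.275
(340, 646, 3) (442, 646, 3)
```

View pics/de.png

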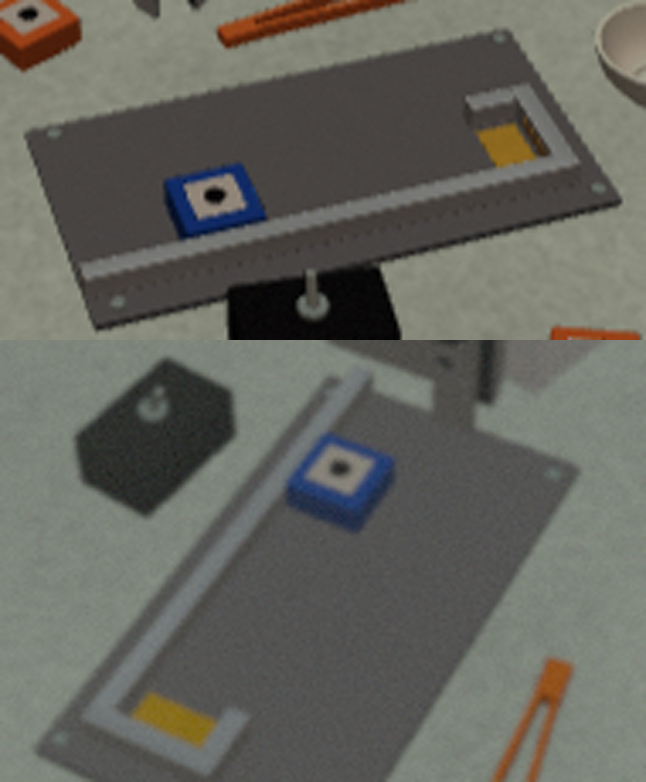

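The logger's face lies flush along the rail in both views (scene crop 215,200; side crop 340,480). Next I turn the hand 90° and go behind the logger.

```bash
python3 -m creep '[[0.1,-3.5,-2.2,0,0,0,0],[0.1,-3.5,-2.2,0,0,0,0],[0.1,0,0,0,0,0,10],[0.1,0,0,0,0,0,10],[0.1,0,0,0,0,0,10],[0.1,0,0,0,0,0,10],[0.1,0,0,0,0,0,10],[0.1,0,0,0,0,0,10],[0.1,0,0,0,0,0,10],[0.1,0,0,0,0,0,10],[0.1,0,0,0,0,0,10],[0.1,0,0,0,0,0,0]]';  python3 -m creep '[[0.1,0,0,0,0,0,0],[0.1,0,0,0,0,0,0]]'; python3 st.py
```

```text
time: 7.88
position: [0.5283, -0.0786, 0.124]
eef_rot: [-179.9, 0.0, 69.8]
wrist_force: [-0.5, 0.4, 0.1]
finger_gap: 0.0089
time: 8.12
position: [0.5287, -0.0787, 0.1252]
eef_rot: [-180.0, 0.0, 69.9]
wrist_force: [0.6, -0.3, 0.6]
finger_gap: 0.0096
dock mm [  22.5 -114.8] z 125.2 rot [-1.7997e+02  1.0000e-02  6.9880e+01] F dock [ 0.7 -0.1] 0.6 gap 0.009587361262940006 t 8.125
```

```bash
python3 -m creep '[[0.1,0,0.1,3,0,0,0],[0.1,0,0,3,0,0,0],[0.1,0,0,2,0,0,0],[0.1,0,0,1,0,0,0],[0.1,0,0,0,0,0,0],[0.1,0,0,0,0,0,0]]'; python3 st.py
python3 -m creep '[[0.1,0.5,0,0,0,0,0],[0.1,0.5,0,0,0,0,0],[0.1,0.5,0.01,0,0,0,0],[0.1,0.5,0.01,0,0,0,0],[0.1,0.5,0.01,0,0,0,0],[0.1,0.5,0.01,0,0,0,0],[0.1,0.5,0.01,0,0,0,0],[0.1,0.5,0.01,0,0,0,0],[0.1,0.5,0.01,0,0,0,0],[0.1,0.5,0.01,0,0,0,0],[0.1,0.5,0.01,0,0,0,0],[0.1,0.5,0.01,0,0,0,0]]'; python3 st.py
```

```text
time: 8.88
position: [0.5302, -0.0791, 0.0363]
eef_rot: [179.9, -0.0, 69.8]
wrist_force: [-0.9, 0.5, -0.0]
finger_gap: 0.0098
dock mm [  24.1 -114.7] z 36.3 rot [ 1.7993e+02 -1.0000e-02  6.9770e+01] F dock [-1.   0.2] -0.0 gap 0.009806507214958059 t 8.875
time: 10.38
position: [0.5516, -0.0228, 0.0355]
eef_rot: [180.0, 0.0, 69.7]
wrist_force: [0.4, 0.0, -0.4]
finger_gap: 0.0092
dock mm [ 24.6 -54.4] z 35.5 rot [180.     0.    69.75] F dock [0.3 0.2] -0.4 gap 0.009221674687692638 t 10.375
```

```bash
python3 -m creep '[[0.1,0.5,0.01,0,0,0,0],[0.1,0.5,0.01,0,0,0,0],[0.1,0.5,0.01,0,0,0,0],[0.1,0.5,0.01,0,0,0,0],[0.1,0.5,0.01,0,0,0,0],[0.1,0.5,0.01,0,0,0,0],[0.1,0.5,0.01,0,0,0,0],[0.1,0.5,0.01,0,0,0,0],[0.1,0.5,0.01,0,0,0,0],[0.1,0.5,0.01,0,0,0,0],[0.1,0,0,0,0,0,0]]'; python3 st.py
python3 - <<'E'
from h import *
snap('scene','f');snap('side','g')
a=cv2.imread('pics/f.png')[200:300,230:420];a=cv2.resize(a,None,fx=3.4,fy=3.4,interpolation=cv2.INTER_CUBIC)
b=cv2.imread('pics/g.png')[190:320,210:400];b=cv2.resize(b,None,fx=3.4,fy=3.4,interpolation=cv2.INTER_CUBIC)
cv2.imwrite('pics/fg.png',np.vstack([a,b]))
E
```

```text
time: 11.75
position: [0.5699, 0.0238, 0.0355]
eef_rot: [180.0, -0.0, 69.8]
wrist_force: [0.1, 0.3, -0.7]
finger_gap: 0.0095
dock mm [25.7 -4.3] z 35.5 rot [ 1.7999e+02 -1.0000e-02  6.9770e+01] F dock [-0.   0.4] -0.7 gap 0.009490292254676276 t 11.75
```

View pics/fg.png

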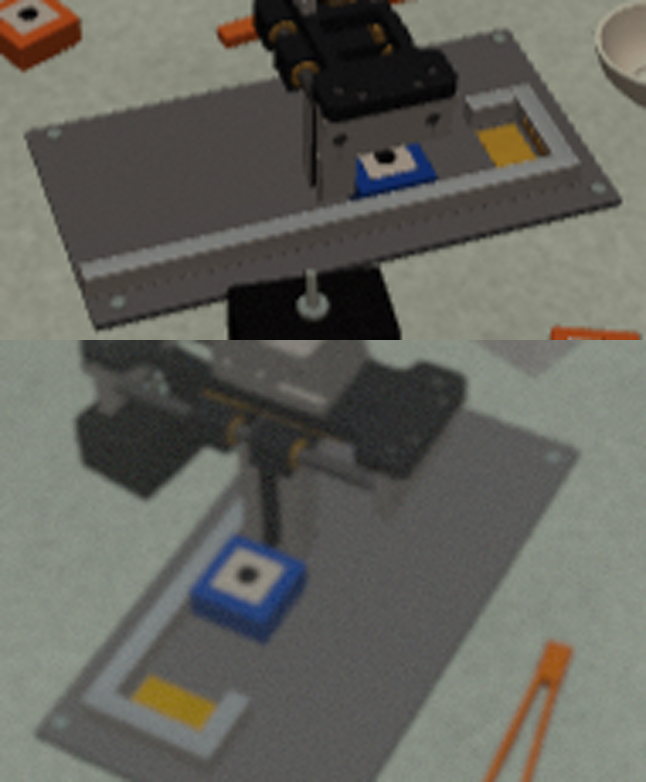

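Run:
```python
from m import *
a=np.radians(-20.25);R=np.array([[np.cos(a),-np.sin(a)],[np.sin(a),np.cos(a)]]);t=np.array([.5473,.0368])
def blue(fn):
    Z=np.load('pics/%s.npz'%fn);im=Z['im'].astype(int);m=(im[...,2]>im[...,0]+35)&(im[...,2]>im[...,1]+25)
    m[:180]=0;m[330:]=0;m[:,:200]=0;m[:,430:]=0
    c=cv2.findContours(m.astype(np.uint8),0,1)[0];c=max(c,key=cv2.contourArea)
    return Z,im,cv2.convexHull(c)[:,0]
for fn in'eg':
    Z,im,c=blue(fn); h=np.array([(onz(Z,u,v,.026)[:2]-t)@R*1e3 for u,v in c]);print(fn,h.round(0).tolist(), 'max x,min y',h.max(0),h.min(0))
# label dots read by hand
S={'e':(340,467,185,340),'g':(247,575,190,340)}
for k,(u,v,r0,o) in S.items():
    Z=np.load('pics/%s.npz'%k);print(k,'dot',(onz(Z,(u+.5)/3.4-.5+210,(v-o+.5)/3.4-.5+r0,.026)[:2]-t)@R*1e3)
Z=np.load('pics/d.npz');print('d dot',(onz(Z,215/3.4-.35+230,195/3.4-.35+200,.026)[:2]-t)@R*1e3)
Z=np.load('pics/f.npz');print('f dot',(onz(Z,386/3.4-.35+230,157/3.4-.35+200,.026)[:2]-t)@R*1e3)
im=cv2.imread('pics/f.png')[225:265,320:380];im2=cv2.imread('pics/g.png')[240:300,250:310]
cv2.imwrite('pics/fz.png',np.hstack([cv2.resize(im,(600,400),interpolation=2)[:,:],cv2.resize(im2,(400,400),interpolation=2)])[:, :1000][:,:,:])
b=cv2.imread('pics/fz.png');cv2.imwrite('pics/fz.png',cv2.resize(b,(800,320)))
```

```text
e [[5.0, -87.0], [2.0, -71.0], [3.0, -49.0], [4.0, -43.0], [5.0, -42.0], [37.0, -39.0], [40.0, -40.0], [44.0, -44.0], [49.0, -53.0], [49.0, -64.0], [48.0, -79.0], [47.0, -91.0], [13.0, -91.0], [9.0, -91.0], [6.0, -89.0]] max x,min y [ 48.65970849 -39.12337844] [  2.48509535 -91.20033263]
g [[41.0, 6.0], [29.0, 6.0], [8.0, 7.0], [6.0, 9.0], [5.0, 11.0], [2.0, 19.0], [1.0, 24.0], [0.0, 56.0], [2.0, 59.0], [26.0, 59.0], [38.0, 58.0], [47.0, 51.0], [48.0, 49.0], [49.0, 41.0], [49.0, 31.0], [49.0, 18.0], [47.0, 10.0]] max x,min y [48.76693923 59.27217248] [0.38042055 5.57665206]
e dot [ 28.4457593  -71.63608952]
g dot [28.16118385 27.50589547]
d dot [ 25.11548474 -68.52130748]
f dot [25.79455786 29.43593518]
```

View pics/fz.png

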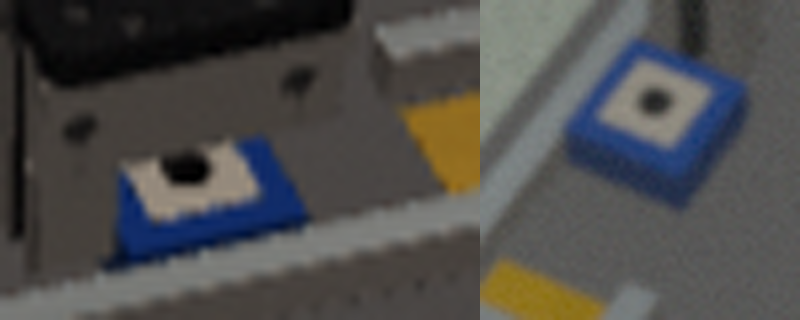

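The logger is still against the rail: its x has not changed between views (28.4→28.2 side, 25.1→25.8 scene). About 69 mm remain.

```bash
python3 -m creep '[[0.1,0.5,0.01,0,0,0,0],[0.1,0.5,0.01,0,0,0,0],[0.1,0.5,0.01,0,0,0,0],[0.1,0.5,0.01,0,0,0,0],[0.1,0.5,0.01,0,0,0,0],[0.1,0.5,0.01,0,0,0,0],[0.1,0.5,0.01,0,0,0,0],[0.1,0.5,0.01,0,0,0,0],[0.1,0.5,0,0,0,0,0],[0.1,0.5,0,0,0,0,0],[0.1,0.5,0,0,0,0,0],[0.1,0.5,0,0,0,0,0]]'; python3 st.py
python3 -m creep '[[0.1,0.2,0,0,0,0,0],[0.1,0.2,0,0,0,0,0],[0.1,0.2,0,0,0,0,0],[0.1,0.1,0,0,0,0,0],[0.1,0,0,0,0,0,0],[0.1,0,0,0,0,0,0]]'; python3 st.py
```

```text
time: 13.35
position: [0.5914, 0.0798, 0.0355]
eef_rot: [180.0, -0.0, 69.7]
wrist_force: [-1.4, -0.0, -0.8]
finger_gap: 0.0092
dock mm [26.5 55.6] z 35.5 rot [180.    -0.    69.75] F dock [-1.3 -0.5] -0.8 gap 0.009226702758627798 t 13.35
time: 14.1
position: [0.5937, 0.086, 0.0355]
eef_rot: [180.0, -0.0, 69.8]
wrist_force: [-0.8, 0.4, -0.2]
finger_gap: 0.0095
dock mm [26.4 62.2] z 35.5 rot [180.    -0.    69.75] F dock [-0.9  0.1] -0.2 gap 0.009474686579829953 t 14.1
```

```bash
python3 -m creep '[[0.1,0.1,0,0,0,0,0],[0.1,0.1,0,0,0,0,0],[0.1,0,0,0,0,0,0]]'; python3 st.py;  python3 -m creep '[[0.1,0.1,0,0,0,0,0],[0.1,0,0,0,0,0,0]]'; python3 st.py;  python3 -m creep '[[0.1,0.05,0,0,0,0,0],[0.1,0,0,0,0,0,0]]'; python3 st.py
```

```text
time: 14.48
position: [0.5944, 0.088, 0.0355]
eef_rot: [180.0, -0.0, 69.8]
wrist_force: [0.4, -0.5, -1.1]
finger_gap: 0.0094
dock mm [26.5 64.4] z 35.5 rot [ 1.7999e+02 -1.0000e-02  6.9750e+01] F dock [ 0.5 -0.3] -1.1 gap 0.009411619102859725 t 14.475
time: 14.72
position: [0.5944, 0.0882, 0.0355]
eef_rot: [-180.0, 0.1, 69.7]
wrist_force: [-3.1, -5.0, 3.1]
finger_gap: 0.0093
dock mm [26.4 64.5] z 35.5 rot [-1.7998e+02  8.0000e-02  6.9750e+01] F dock [-1.2 -5.8] 3.1 gap 0.009345832785728602 t 14.725
time: 14.98
position: [0.5945, 0.0882, 0.0355]
eef_rot: [-180.0, 0.1, 69.7]
wrist_force: [-3.7, -9.1, 3.8]
finger_gap: 0.0094
dock mm [26.5 64.6] z 35.5 rot [-1.7996e+02  1.1000e-01  6.9740e+01] F dock [-0.3 -9.8] 3.8 gap 0.009381775426184246 t 14.975
```

A firm stop at TCP y = 64.6, where home was predicted (64.7). I'll back off and check.

```bash
python3 -m creep '[[0.1,-0.3,0,0,0,0,0],[0.1,-1,0,0,0,0,0],[0.1,-2,0,0,0,0,0],[0.1,-2,0,0,0,0,0],[0.1,0,0,-5,0,0,0],[0.1,0,0,-5,0,0,0],[0.1,-4,-4,0,0,0,0],[0.1,-4,-4,0,0,0,0],[0.1,0,-5,0,0,0,0],[0.1,0,0,0,0,0,0],[0.1,0,0,0,0,0,0]]'; python3 st.py
python3 - <<'E'
from m import *
snap('scene','h');snap('side','i')
a=cv2.imread('pics/h.png')[200:300,230:450];a=cv2.resize(a,None,fx=3.4,fy=3.4,interpolation=cv2.INTER_CUBIC)
b=cv2.imread('pics/i.png')[240:370,190:410];b=cv2.resize(b,None,fx=3.4,fy=3.4,interpolation=cv2.INTER_CUBIC)
cv2.imwrite('pics/hi.png',cv2.resize(np.vstack([a,b]),None,fx=.76,fy=.76,interpolation=3))
E
```

```text
time: 16.35
position: [0.4273, 0.009, 0.1359]
eef_rot: [179.9, -0.0, 69.7]
wrist_force: [0.7, 0.1, 0.5]
finger_gap: 0.0095
dock mm [-103.   -67.7] z 135.9 rot [ 1.7993e+02 -2.0000e-02  6.9730e+01] F dock [0.6 0.3] 0.5 gap 0.009514081222561756 t 16.35
```

View pics/hi.png

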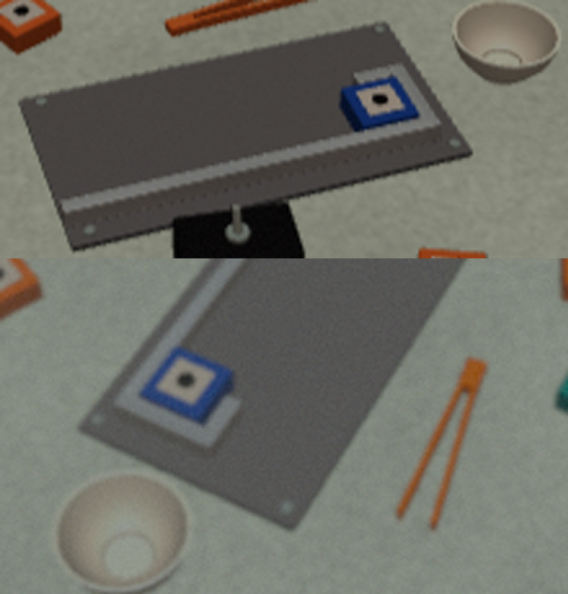

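Run:
```python
from m import *
a=np.radians(-20.25);R=np.array([[np.cos(a),-np.sin(a)],[np.sin(a),np.cos(a)]]);t=np.array([.5473,.0368])
def dot(fn,u0,v0):
    Z=np.load('pics/%s.npz'%fn);g=Z['im'].astype(float).mean(2);r=5;u0=int(u0);v0=int(v0)
    w=g[v0-r:v0+r+1,u0-r:u0+r+1];yy,xx=np.mgrid[-r:r+1,-r:r+1];m=(w<80)&(np.hypot(xx,yy)<4.6);w=np.where(m,80-w,0)
    u=u0+(w*xx).sum()/w.sum();v=v0+(w*yy).sum()/w.sum();print(fn,(u,v),((onz(Z,u,v,.026)[:2]-t)@R*1e3).round(1))
dot('d',215/3.4+230,195/3.4+200);dot('h',380/2.584+230,99/2.584+200)
dot('e',340/3.4+210,127/3.4+185);dot('i',186/2.584+190,122/2.584+240)
Z=np.load('pics/i.npz');
b=Z['im'][280:325,230:285,::-1];h=np.load('pics/h.npz')['im'][222:258,355:405,::-1]
cv2.imwrite('pics/hz.png',np.hstack([cv2.resize(b,(489,400),interpolation=2),cv2.resize(h,(311,400),interpolation=2)]))
```

```text
d (np.float64(292.69520732364026), np.float64(257.07781367797526)) [ 25.2 -68.9]
h (np.float64(376.62546125461256), np.float64(237.9707872078721)) [25.2 97.4]
e (np.float64(309.5315840621963), np.float64(222.31000971817298)) [ 28.3 -70.8]
i (np.float64(261.48698669751303), np.float64(286.62984384037014)) [28.1 95.6]
```

View pics/hz.png

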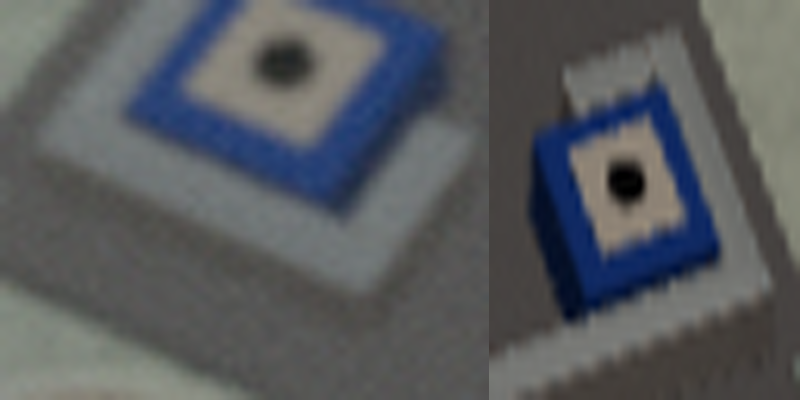

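Its x matches the earlier against-rail reading in both cameras, and the logger is flush at the stop.

```bash
python3 -c "
from workcell import robot
print(robot.job_done())"
```

```text
the job is handed in; nothing more can be done
None
```

I docked the blue logger in the corner pocket and handed the job in at about 16.5 s. `job_done` gives no verdict, so the result rests on my own checks below.

I pushed it straight across onto the rail with two slightly opened fingers until the wrist force read 6–9 N. Then I turned the hand 90°, came in behind it and pushed it along the rail into the pocket. It stopped firmly at about 10 N, with the tool at dock y = 64.6 mm, where I had predicted 64.7 mm.

**Against the rail:** the logger's centre reads x = 25.2 mm in the scene camera and 28.1 mm in the side camera. The readings when it first lay on the rail were 25.2 and 28.3 mm, so it had not moved off.

**Along the rail:** its centre reads y = 97.4 mm (scene) and 95.6 mm (side), against a home position of 97.5 mm. The two cameras differ by 2–3 mm, which I put down to the calibration and my dock fit.

**Square and seated:** in the last enlarged views it sits flush with both the rail and the end stop. I judged squareness by eye at the end and did not measure it.

**Clear of everything:** the hand was raised about 10 cm and moved off to the dock's -x side, with no contact force. The bowl and tweezers look unmoved in the last pictures. The tub and most of the switch box were outside those crops, so I did not check them at the end.

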